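# Open the key-operated oil valve

### The job

Take the red-handled valve key out of its stand and push its hexagonal tip fully home into the recess of the grey knob on the sloping steel valve box, collar flat against the knob. Then, with the key, turn the knob clockwise until its white pointer stands well inside the green arc, and let go, leaving the key fully seated in the knob. Touch the valve box and knob with the key only, and do not disturb the small dish, the tin or the burner cap standing near.

Things in the scene. Friction and masses are not known exactly. Their poses are not given: they have to be found in the camera images.
- valve_key: Valve key, 90 mm long, 0.16 kg, upright in its stand. Origin: centre of the tip's end; z runs from tip to handle. Steel hexagon tip z 0-22 mm, 16 mm across flats (two corners on the x axis), first 4 mm tapered; dark collar z 22-28 mm, 34 mm diameter; shank 14 mm diameter; flat red paddle z 46-90 mm, 46 mm wide along x, 14 mm thick along y (grip across y).
- key_collar (a point): Centre of the underside of the key's collar (22 mm up the key from the tip's end); axes as the key's. It meets knob_socket when the key is home.
- knob_socket (a point): Centre of the recess's mouth in the knob's flat outer face, about 95 mm above the worktop; turns with the knob. z: out along the knob's axis, 35 degrees from vertical towards the box's front; x: two hexagon corners; +y: the pointer. Recess 17.4 mm across flats, 24 mm deep, mouth chamfered 3 mm. Knob 57 mm diameter, 27 mm proud of the sloping face.
- valve_knob (a joint): Knob angle, rad; grows clockwise as seen from outside, looking at the knob. Red arc (shut) 0 to 0.5, green arc (open) 1.1 to 1.5, stop at 1.5. It stays where it is left.
- valve_box: Fixed stainless wedge-shaped box, 155 x 170 x 114 mm high; its face slopes up away from the front at 35 degrees and carries the knob at its middle. Origin: centre of its underside; front is -x.
- key_stand: Fixed stand for the key: dark round foot 84 mm diameter, grey tube 46 mm diameter with a round 22 mm bore, top at 40 mm; the key's collar rests on the top. Origin: centre of its underside.
- ramekin: Small white ribbed dish, 68 mm diameter, 38 mm high, left of the valve box; bystander. Origin: centre of its underside.
- tin: Food tin, 58 mm diameter, 72 mm high, right of the valve box; bystander. Origin: centre of its underside.
- burner_cap: Black round cast burner cap, 72 mm diameter, 20 mm high, behind the key stand; bystander. Origin: centre of its underside.

How it is judged:
By the outcome, as a careful person would: the job done as asked, in the order asked, and still so for the second after the job is handed in, with the robot touching nothing.
It also fails if it takes over 53 s, if anything falls off the work surface, if the arm or the gripper's body presses on something with over 40 N, if the wrist force passes 120 N, or if a joint passes its speed limit or range.

### The arm

A 7-joint arm with a two-finger parallel gripper is mounted at the origin on a cart in front of the work surface, level with it; the furniture and walls round the work are solid. World frame = base frame: x ahead of the robot, y to its left, z up, the work surface at z = 0. Lengths are in m, angles in rad, forces in N, time in s.
With the tool pointing down it reaches from about 0.425 to 0.925 m from the base axis. Payload 6.8 kg.
Tool frame: the origin (TCP) lies at the very end of the fingers, on their centre line; the grasp point (between the pads) lies r.grip_depth behind it (r.grip_depth is the distance from the TCP to the grasp point, in m); z points along the fingers, x is the direction in which the jaws open and shut, and the axes are right-handed (so a half turn about z gives the same grasp; the last joint's range is limited). The gripper opens to 85 mm and grips with 20 to 120 N. Pads are 22 mm wide; open, the fingers measure 114 mm over their backs; the gripper's body (76 mm by 85 mm) begins 54 mm behind the grasp point. The pads swing forward as they close: fully open they stand 13 mm farther back than shut.
Start: joints at [1.085, 0.477, 0.022, 1.555, -0.011, 1.109, -0.083], TCP at [0.249, -0.627, 0.231] pointing down, gripper open.
Joint ranges: [-2.96, 2.96], [-0.34, 2.1], [-1.41, 1.46], [0.24, 2.44], [-1.37, 4.51], [0.17, 1.92], [-2.96, 2.96]. Speed limits (rad/s): [2.39, 2.39, 3.14, 3.14, 3.14, 3.14, 3.14].

### API

Orientations are given as a rotation vector (axis times angle).
In Python, from bench import readout, grab_frame, workorder, r gives the robot as it stands.
- The arm moves only by the shell command python3 -m handwheel 'ROWS' [FORCE]. ROWS is text: rows parted by semicolons, each of 7 numbers parted by spaces: the shift along the tool's x, y, z in mm, then the turn, a rotation vector about the tool's x, y, z in degrees, then the finger opening in mm, from 0 to 85.4. A call has 1 to 12 rows; each row is the pose to reach, as a shift and turn from the pose commanded when the call began, along the tool's axes at that moment; what a row does not reach only later rows make up. A row lasts 1/8 s, in which the tool goes at most 62.5 mm and 10.7 degrees, less where a joint would pass 70% of its speed; a pose out of reach is approached as far as the arm can. A call with a gripper value outside its range is refused whole. The fingers move at their own pace and stop on an object; FORCE is the grip in N (left out, the last holds). Time passes only in rows, so rows that repeat a pose let the fingers close. It gives the time, the measured TCP pose, the force and the opening at its end, in the units of the state.
- readout.get_obs(): the state, without advancing time (a new reading comes with each control period).
- grab_frame(name): name is "side" or "top"; returns a dict with "pixels" (400x640x3 uint8, red, green, blue), "fx", "fy", "cx", "cy" (pixels), "rvec" (rotation vector, rad) and "tvec" (3), from world to camera coordinates, as OpenCV has them. Camera axes: x right, y down, z forward; pixel columns grow to the right and rows downward; lengths in m; the calibration is good to about 2 mm. A picture is of the moment at which its call begins. There is no depth.
- workorder.hand_in(): hands the job in, once; it reports no verdict.
The state is a dict: "clock": time; "joints": joint angles; "qvel": joint speeds; "tau": joint torques, N m; "tcp_pos": TCP position; "orientation": TCP orientation; "contact_force": force on the tool from outside, world axes, zero at the start; "moment": the same for the moment, N m; "grip_width": finger opening in m.
Only numpy, scipy, OpenCV 4.12 (cv2) and the standard library are available. Lean on these libraries where they do the work, as an engineer would, in place of code of your own. Each camera call takes 0.05 s, during which the arm holds its last target.

## Working session

There is one attempt and no reset: what is moved stays moved. The work goes in short steps, Python scripts to look and compute and a shell command to move; the robot and the scene stay as the last step left them, time stands still between calls to the robot, and variables do not carry over. Pictures are saved under pics/ and viewed, and the job is handed in when it is done.

```bash
ls; mkdir -p pics; python3 - <<'E'
from bench import readout, grab_frame, workorder, r
import cv2
print(readout.get_obs(), r.grip_depth)
for n in("side","top"):
    f=grab_frame(n); cv2.imwrite(f"pics/{n}0.png",f["pixels"][:,:,::-1]); print({k:f[k] for k in f if k!="pixels"})
E
```

```text
pics
{'clock': 0.0, 'joints': array([ 1.08491012,  0.47780558,  0.02234767,  1.55645075, -0.01149062,
        1.10928416, -0.08306991]), 'qvel': array([ 0.00083778,  0.00100733, -0.0008184 ,  0.00114971,  0.0012166 ,
       -0.00127291,  0.00061631]), 'tau': array([-9.32926099e-06, -5.96441674e+01,  1.60841670e+00, -2.81189561e+01,
        1.27169615e-02,  9.37143923e-03,  2.29093740e-05]), 'tcp_pos': array([ 0.24874569, -0.62686373,  0.23032249]), 'orientation': array([-2.59835239e+00,  1.76423614e+00,  2.48608736e-03]), 'contact_force': array([ 0.10464817, -0.62927441, -0.01640993]), 'moment': array([-0.02027245,  0.00342699,  0.02547527]), 'grip_width': 0.08556542324255119} 0.0187
{'fx': 456.16771341103475, 'fy': 456.16771341103475, 'cx': 316.0042864294123, 'cy': 205.1076174453024, 'rvec': array([ 0.52954816, -2.44309482,  1.47489209]), 'tvec': array([0.53712447, 0.17958491, 0.9022542 ])}
{'fx': 501.84237339889467, 'fy': 501.84237339889467, 'cx': 325.01984738433276, 'cy': 205.83685932284789, 'rvec': array([ 2.16792333, -2.13397952,  0.14831401]), 'tvec': array([0.02882393, 0.55368159, 1.05799324])}
```

View pics/side0.png

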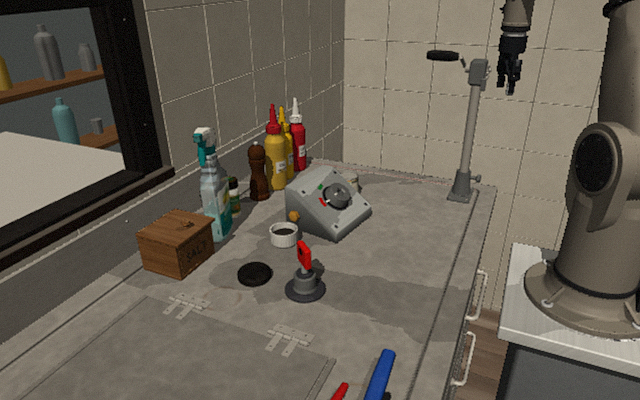

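View pics/top0.png

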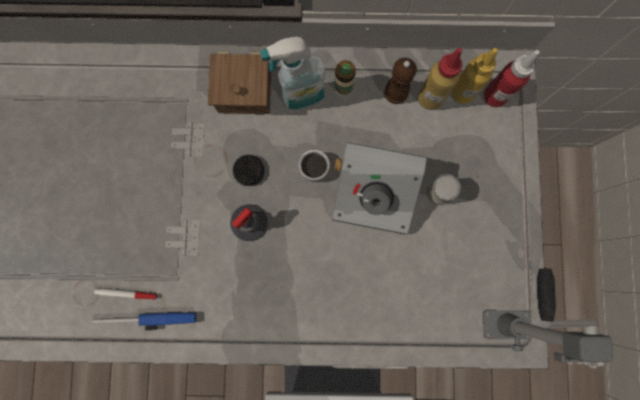

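The side view shows the key at about (303,255) in its stand at (305,285), and the box at (328,205). In the top view the stand is at (249,222), the knob at (376,197), the dish at (315,165), the tin at (446,188) and the cap at (249,170). A lamp or tap post stands near (495,322). Next I'll enlarge the views and set up the ray tools.

```bash
cat > h.py <<'E'
import numpy as np, cv2
from scipy.spatial.transform import Rotation as R
def cam(f):
    M=R.from_rotvec(f["rvec"]).as_matrix(); t=np.array(f["tvec"]); return M,t,-M.T@t
def ray(f,u,v):
    M,t,c=cam(f); d=M.T@np.array([(u-f["cx"])/f["fx"],(v-f["cy"])/f["fy"],1]); return c,d/np.linalg.norm(d)
def onz(f,u,v,z):
    c,d=ray(f,u,v); return c+d*(z-c[2])/d[2]
def proj(f,P):
    M,t,c=cam(f); q=M@np.array(P)+t; return np.array([f["fx"]*q[0]/q[2]+f["cx"],f["fy"]*q[1]/q[2]+f["cy"]])
def tri(f1,p1,f2,p2):
    c1,d1=ray(f1,*p1);c2,d2=ray(f2,*p2)
    A=np.array([d1,-d2]).T; s=np.linalg.lstsq(A,c2-c1,rcond=None)[0]
    a=c1+d1*s[0];b=c2+d2*s[1]; return (a+b)/2,np.linalg.norm(a-b)
def crop(f,x0,y0,x1,y1,k,name):
    cv2.imwrite("pics/"+name,cv2.resize(f["pixels"][y0:y1,x0:x1,::-1],None,fx=k,fy=k,interpolation=cv2.INTER_CUBIC))
E
python3 - <<'E'
from bench import *
from bench import readout, grab_frame, workorder, r
from h import *
s=grab_frame("side");t=grab_frame("top")
crop(s,230,160,390,310,5,"s1.png"); crop(t,220,130,470,250,3.2,"t1.png")
print("cams",cam(s)[2],cam(t)[2])
for n,u,v in (("stand",249,222),("cap",249,170),("ram",315,165),("tin",446,188),("lamp",495,322)): print(n,onz(t,u,v,0.03))
print(readout.get_obs()["clock"])
E
```

```text
cams [0.17457718 0.8727493  0.58536105] [0.40377317 0.03741464 1.12352624]
stand [0.51587998 0.20339994 0.03      ]
cap [0.63187712 0.20761017 0.03      ]
ram [0.64556817 0.06127764 0.03      ]
tin [ 0.59831359 -0.22932786  0.03      ]
lamp [ 0.30992368 -0.32889263  0.03      ]
0.2
```

View pics/s1.png

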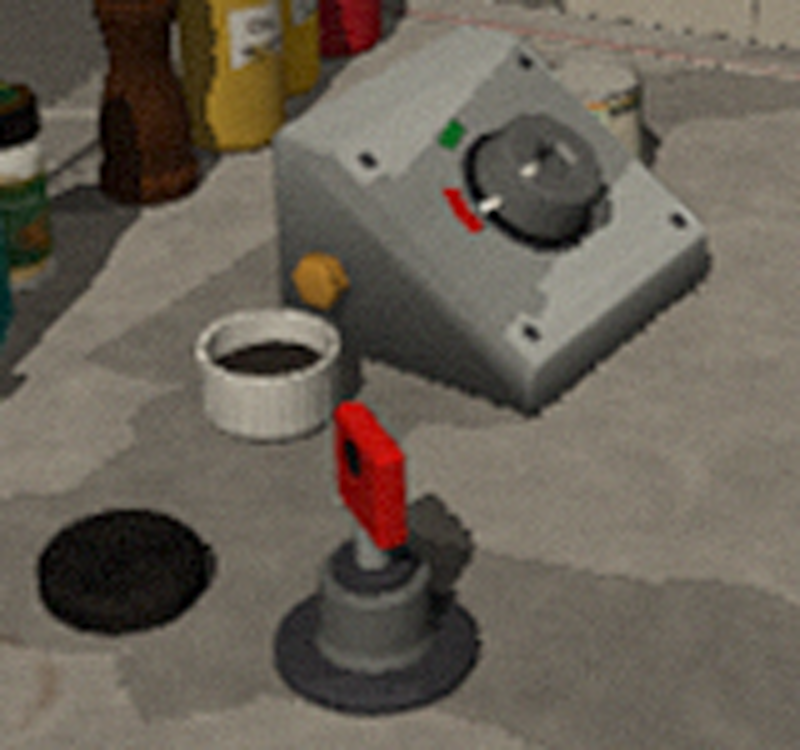

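View pics/t1.png

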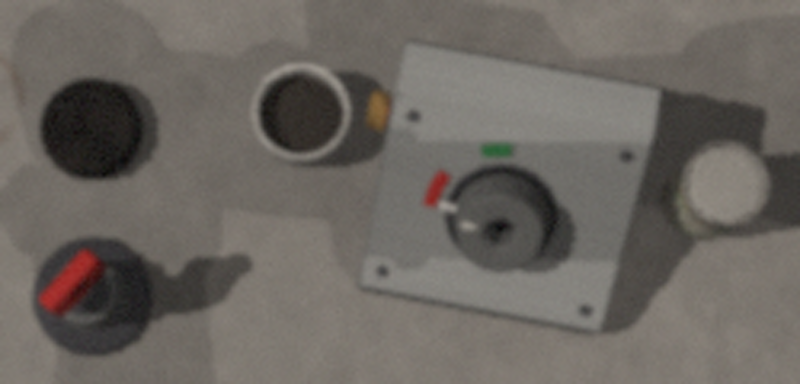

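Box screws are clear in both views: side crop (368,160), (525,62), (679,220), (530,332) and top crop (413,116), (627,156), (586,310), (382,271). Triangulating them gives the face plane.

```bash
python3 - <<'E'
from bench import readout, grab_frame, workorder, r
from h import *
s=grab_frame("side");t=grab_frame("top")
cv2.imwrite("pics/dummy.png",s["pixels"])
import pickle; pickle.dump((s,t),open("f0.pkl","wb"))
def sc(u,v): return 230+(u+.5)/5-.5,160+(v+.5)/5-.5
def tc(u,v): return 220+(u+.5)/3.2-.5,130+(v+.5)/3.2-.5
S=[(368,160),(525,62),(679,220),(530,332)];T=[(413,116),(627,156),(586,310),(382,271)]
P=[]
for a,b in zip(S,T):
    p,e=tri(s,sc(*a),t,tc(*b)); P.append(p); print(p.round(4),round(e,4))
P=np.array(P); c=P.mean(0); n=np.linalg.svd(P-c)[2][2]; n*=np.sign(n[2])
print("centre",c,"n",n,"tilt",np.degrees(np.arccos(n[2])),"yaw",np.degrees(np.arctan2(n[1],n[0])))
print([np.linalg.norm(P[i]-P[(i+1)%4]) for i in range(4)])
e1=P[0]-P[1]+P[3]-P[2]; print("lateral yaw",np.degrees(np.arctan2(e1[1],e1[0])), "mouth",c+0.027*n)
crop(s,310,170,365,225,10,"s2.png"); crop(t,350,170,405,225,10,"t2.png")
hs=cv2.cvtColor(s["pixels"],cv2.COLOR_RGB2HSV);ht=cv2.cvtColor(t["pixels"],cv2.COLOR_RGB2HSV)
for n,h,b in (("s",hs,(285,235,320,275)),("t",ht,(225,200,265,235))):
    x0,y0,x1,y1=b; m=cv2.inRange(h[y0:y1,x0:x1],(0,150,60),(8,255,255))|cv2.inRange(h[y0:y1,x0:x1],(172,150,60),(180,255,255))
    c,_=cv2.findContours(m,0,2); c=max(c,key=cv2.contourArea); rr=cv2.minAreaRect(c); print(n,cv2.boxPoints(rr)+[x0,y0],rr)
E
```

```text
[ 0.6289 -0.0099  0.105 ] 0.0016
[ 0.605  -0.1482  0.1054] 0.002
[ 0.5112 -0.1317  0.0385] 0.0016
[0.536  0.0072 0.0396] 0.0027
centre [ 0.57026147 -0.07065479  0.07213805] n [-0.56362016  0.09700259  0.82031872] tilt 34.8832880159588 yaw 170.23470240222193
[np.float64(0.14030175874086642), np.float64(0.1163223379317386), np.float64(0.14112902866970803), np.float64(0.11494707193056806)]
lateral yaw 80.01626837055558 mouth [ 0.55504373 -0.06803572  0.09428666]
s [[296.00885582 240.13274479]
 [309.21681786 239.25221348]
 [311.18584633 268.7876091 ]
 [297.97788429 269.66814041]] ((18.59735107421875, 19.460176467895508), (29.600955963134766, 13.23728084564209), 86.18592071533203)
t [[231.62352943 223.10588074]
 [245.60000038 206.79999924]
 [252.84705925 213.01176453]
 [238.8705883  229.31764603]] ((17.235294342041016, 18.058822631835938), (9.544940948486328, 21.476116180419922), 40.60129928588867)
```

```bash
python3 - <<'E'
from h import *; import pickle
s,t=pickle.load(open("f0.pkl","rb"))
crop(s,280,230,330,305,8,"s3.png"); crop(t,222,195,272,245,10,"t3.png")
a=[cv2.imread("pics/"+n+".png") for n in("s2","t2")]
cv2.imwrite("pics/knob.png",cv2.resize(np.hstack(a),None,fx=.72,fy=.72))
a=[cv2.imread("pics/"+n+".png") for n in("s3","t3")]; a[0]=a[0][:500]
cv2.imwrite("pics/key.png",cv2.resize(np.hstack(a),None,fx=.8,fy=.8))
E
```

```text
(no output)
```

View pics/knob.png

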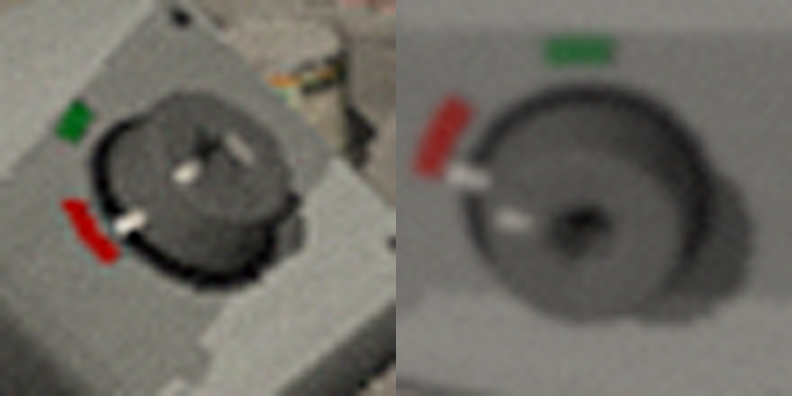

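View pics/key.png

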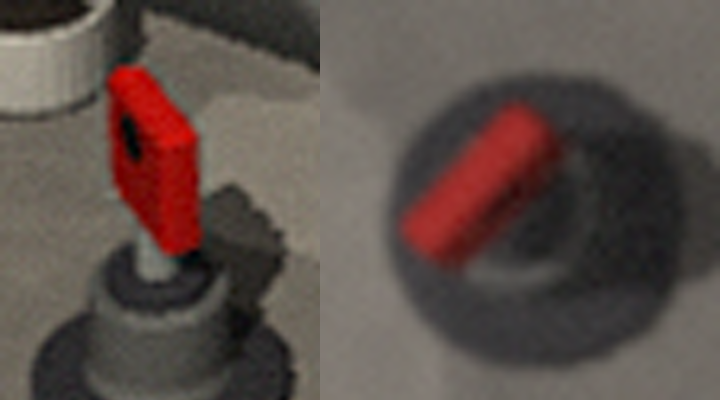

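```bash
python3 - <<'E'
from bench import readout, grab_frame, workorder, r
from h import *; import pickle
s,t=pickle.load(open("f0.pkl","rb"))
print([a for a in dir(r) if a[0]!='_'])
for P in ((.249,-.627,.231),(.249,-.627,.4),(0,0,0),(0,0,.4)): print(P,proj(s,P),proj(t,P))
crop(s,410,30,560,220,3.0,"s4.png"); crop(t,460,250,640,400,3.5,"t4.png")
# lamp base
print(onz(s,463,196,0.0),onz(t,492,323,0.0))
# knob mouth
print(onz(t,375.8,200.4,.095),onz(s,339.2,190.1,.095),tri(s,(339.2,190.1),t,(375.8,200.4)))
M=np.array([.55504,-.06804,.0943]); print(proj(s,M),proj(t,M))
E
```

```text
['Unreachable', 'grip_depth']
(0.249, -0.627, 0.231) [503.75674949  94.59761063] [708.8737367  371.82057823]
(0.249, -0.627, 0.4) [513.95199676  36.01712254] [801.51069594 395.15273561]
(0, 0, 0) [587.5672694  295.90335871] [338.69202297 468.46697126]
(0, 0, 0.4) [653.3908797   93.80631589] [347.49244099 584.39222301]
[ 0.29662263 -0.35608157  0.        ] [ 0.30510267 -0.33229984  0.        ]
[ 0.55834525 -0.06749231  0.095     ] [ 0.56093384 -0.07101136  0.095     ] (array([ 0.55864009, -0.06707762,  0.09708405]), np.float64(0.0012739313882885758))
[340.94844463 191.24237115] [376.02671434 202.03095664]
```

```bash
python3 - <<'E'
import cv2,numpy as np
a=cv2.imread("pics/s4.png");b=cv2.imread("pics/t4.png")
a=cv2.resize(a,None,fx=.7,fy=.7);b=cv2.resize(b,None,fx=.6,fy=.6)
h=max(len(a),len(b)); f=lambda i:cv2.copyMakeBorder(i,0,h-len(i),0,0,0)
cv2.imwrite("pics/lamp.png",np.hstack([f(a),f(b)]))
E
```

```text
(no output)
```

View pics/lamp.png

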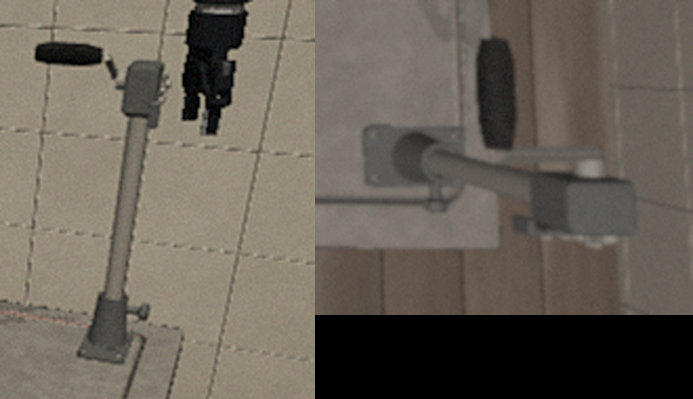

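```bash
python3 - <<'E'
from h import *; import pickle
s,t=pickle.load(open("f0.pkl","rb"))
print("head",tri(s,(478,72),t,(588.6,347.6)),"crank",tri(s,(442,55),t,(546.7,294)))
M=np.array([.55504,-.06804,.0943]);n=np.array([-.5644,.0969,.8203])
yaw=np.radians(80.0); l=np.array([np.cos(yaw),np.sin(yaw),0]); l-=n*(l@n); l/=np.linalg.norm(l); u=np.cross(l,n)  # l left, u up-slope?
print("u",u)
a=np.linspace(0,2*np.pi,60)
o=[]
for f,b in((s,(310,170)),(t,(350,170))):
    im=cv2.resize(f["pixels"][b[1]:b[1]+55,b[0]:b[0]+55,::-1],None,fx=7.2,fy=7.2,interpolation=cv2.INTER_CUBIC)
    for rad,dz,col in((.0285,0,(0,255,255)),(.00924,0,(255,255,0))):
        for x in a:
            p=proj(f,M+rad*(np.cos(x)*l+np.sin(x)*u)+dz*n); q=(p-b+.5)*7.2; cv2.circle(im,tuple(int(v) for v in q),1,col,-1)
    o.append(im)
cv2.imwrite("pics/ov.png",np.hstack(o))
# pointer & arcs angles on planes
def onpl(f,p,h):
    c,d=ray(f,*p); k=((M-.027*n+h*n-c)@n)/(d@n); q=c+d*k-M; return np.degrees(np.arctan2(q@u,q@l)),np.hypot(q@u,q@l)
S=lambda x,y:(310+x/7.2-.5,170+y/7.2-.5); T=lambda x,y:(350+(x-396)/7.2-.5,170+y/7.2-.5)
print("skirt ptr",onpl(s,S(131,222),.004),onpl(t,T(468,178),.004))
print("top ptr",onpl(s,S(187,172),.027),onpl(t,T(512,218),.027))
print("red ends",onpl(s,S(113,258),0),onpl(s,S(70,203),0),onpl(t,T(425,172),0),onpl(t,T(460,103),0))
print("green",onpl(s,S(65,132),0),onpl(s,S(80,107),0),onpl(t,T(548,50),0),onpl(t,T(612,50),0))
E
```

```text
head (array([ 0.30330747, -0.36323364,  0.34461407]), np.float64(0.00407122223057871)) crank (array([ 0.3829306 , -0.28201521,  0.39398376]), np.float64(0.002697078816748685))
u [ 0.80784048 -0.14244407  0.57265391]
skirt ptr (np.float64(8.767486241149179), np.float64(0.03341432117049635)) (np.float64(-0.4384084641940078), np.float64(0.035776536815884795))
top ptr (np.float64(8.964201374055548), np.float64(0.021026116732677402)) (np.float64(1.6597552282477668), np.float64(0.02207578864482923))
red ends (np.float64(-0.942601678397542), np.float64(0.04783315594875315)) (np.float64(27.864054282892454), np.float64(0.050130217534744954)) (np.float64(-3.3557308630716047), np.float64(0.04844786301087349)) (np.float64(26.5029666610001), np.float64(0.04738792070078263))
green (np.float64(65.44355085805465), np.float64(0.050074653884487674)) (np.float64(83.32910389125969), np.float64(0.05066052225928372)) (np.float64(64.25253053495604), np.float64(0.04749476922838178)) (np.float64(86.79481186616242), np.float64(0.04655240097718392))
```

View pics/ov.png

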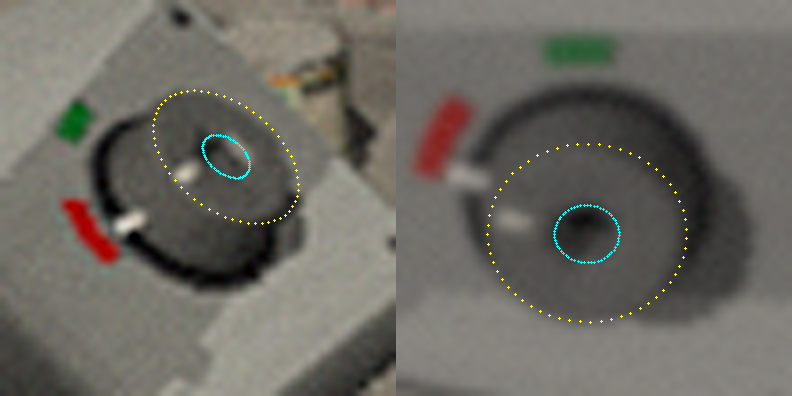

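The overlay fits. The knob face circle and the recess line up in both views, and the pointer reads about 5°, at the start of the red arc. Next is the key pose, using the stand foot and the top edge of the paddle.

```bash
python3 - <<'E'
from h import *; import pickle
s,t=pickle.load(open("f0.pkl","rb"))
# foot by dark mask in top
foot=onz(t,248.6,221.75,.006); print("foot c",foot)
A=onz(t,231.5,222.6,.108);B=onz(t,245.9,206.75,.108)
d=B-A; L=np.linalg.norm(d); d/=L; y=np.degrees(np.arctan2(d[1],d[0])); nrm=np.array([-d[0]*0-d[1],d[0],0])
print("edge",A,B,L,"yaw",y)
for sg in(1,-1): print((A+B)/2+sg*.007*nrm)
# side view check: predict
C=np.array([foot[0],foot[1],0])
for c in (C,):
  o=[]
  for f,b,sh in((s,(280,230),(50,62)),(t,(222,195),(50,62))):
    im=cv2.resize(f["pixels"][b[1]:b[1]+sh[1],b[0]:b[0]+sh[0],::-1],None,fx=8,fy=8,interpolation=cv2.INTER_CUBIC)
    def dr(p,col):
        q=(proj(f,p)-b+.5)*8; cv2.circle(im,tuple(int(v) for v in q),1,col,-1)
    for a in np.linspace(0,6.28,50):
        e=np.array([np.cos(a),np.sin(a),0]); dr(c+.042*e,(255,255,0)); dr(c+.017*e+[0,0,.046],(0,255,0))
    for x in np.linspace(-.023,.023,15):
        for yy in(-.007,.007):
            for z in(.064,.108): dr(c+x*d+yy*nrm+[0,0,z],(255,0,0))
    o.append(im)
  cv2.imwrite("pics/ov2.png",np.hstack(o))
E
```

```text
foot c [0.51888811 0.20795783 0.006     ]
edge [0.50609476 0.22707021 0.108     ] [0.53905661 0.1990214  0.108     ] 0.04328070560269812 yaw -40.39604640742265
[0.52711215 0.21837689 0.108     ]
[0.51803921 0.20771473 0.108     ]
```

View pics/ov2.png

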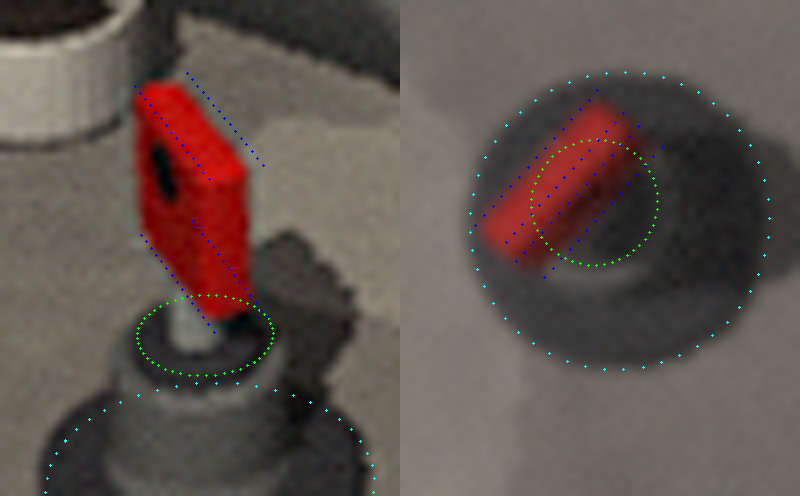

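The predicted foot, collar and paddle overlays match to within 1–2 px, with the key at about (0.5185, 0.208) and paddle yaw −40°. The can-opener post (head z about 0.35, crank about 0.40, at radius 0.48) is in the way, so I'll lift first and then swing in an arc outside it.

```bash
python3 -m handwheel '0 0 -60 0 0 0 85; 0 0 -120 0 0 0 85; 0 0 -180 0 0 0 85; 0 0 -230 0 0 0 85; 0 0 -230 0 0 0 85'
cat >> h.py <<'E'
def rel(o,P,X,Z):
    """target TCP pos P, tool x dir X, tool z dir Z -> shift mm, rotvec deg in the current tool axes"""
    R0=R.from_rotvec(o["orientation"]).as_matrix(); Z=np.array(Z)/np.linalg.norm(Z); X=np.array(X)-Z*np.dot(X,Z); X/=np.linalg.norm(X)
    R1=np.array([X,np.cross(Z,X),Z]).T
    return (R0.T@(np.array(P)-o["tcp_pos"])*1000).round(1), np.degrees(R.from_matrix(R0.T@R1).as_rotvec()).round(2)
E
python3 - <<'E'
from bench import readout
from h import *
o=readout.get_obs();p=o["tcp_pos"];a0=np.arctan2(p[1],p[0]);r0=np.hypot(p[0],p[1]);print(p,o["joints"])
C=np.array([.5185,.2078]);a1=np.arctan2(C[1],C[0]);r1=np.hypot(*C)
X0=R.from_rotvec(o["orientation"]).as_matrix()[:,0]; y0=np.arctan2(X0[1],X0[0]); y1=np.radians(49.6)
for k in range(1,13):
    f=k/12; a=a0+(a1-a0)*f; rr=r0 if f<.7 else r0+(r1-r0)*(f-.7)/.3; y=y0+(y1-y0)*f
    sh,rv=rel(o,[rr*np.cos(a),rr*np.sin(a),p[2]],[np.cos(y),np.sin(y),0],[0,0,-1]); print(sh,rv)
E
```

```text
clock: 0.92
tcp_pos: [0.2494, -0.6287, 0.4668]
orientation: [2.595, -1.763, 0.013]
contact_force: [-0.1, -0.5, -0.2]
grip_width: 0.0849
[ 0.24939187 -0.62867098  0.46677964] [ 1.07154707  0.37322976  0.04479838  1.19433744 -0.01629412  1.56517981
 -0.08003178]
[ -5.8 -88.5   0. ] [ 0.01 -0.53 -9.83]
[-2.320e+01 -1.754e+02 -1.000e-01] [  0.05  -0.53 -19.66]
[ -51.7 -259.4   -0.3] [  0.1   -0.52 -29.49]
[ -91.  -338.8   -0.6] [  0.14  -0.52 -39.32]
[-140.4 -412.5   -1. ] [  0.19  -0.51 -49.15]
[-199.  -479.1   -1.5] [  0.23  -0.5  -58.98]
[-265.8 -537.4   -2.1] [  0.28  -0.48 -68.81]
[-339.6 -586.5   -2.7] [  0.33  -0.47 -78.64]
[-426.7 -607.3   -3.5] [  0.37  -0.45 -88.47]
[-516.6 -603.2   -4.3] [  0.42  -0.42 -98.31]
[-601.1 -586.4   -5.1] [   0.47   -0.4  -108.14]
[-678.3 -558.5   -5.8] [   0.52   -0.37 -117.97]
```

```bash
python3 -m handwheel '-2 -44 0 0 0 -5 85; -6 -88 0 0 0 -10 85; -13 -132 0 0 0 -15 85; -23 -175 0 0 0 -20 85; -36 -218 0 0 0 -25 85; -52 -259 0 0 0 -30 85; -70 -300 0 0 0 -34 85; -91 -339 0 0 0 -39 85; -114 -377 0 0 0 -44 85; -140 -412 0 0 0 -49 85; -168 -447 0 0 0 -54 85; -199 -479 0 0 0 -59 85'
python3 - <<'E'
from bench import readout
from h import *
o=readout.get_obs();p=o["tcp_pos"];a0=np.arctan2(p[1],p[0]);r0=np.hypot(p[0],p[1]);print(p,o["joints"])
C=np.array([.5185,.2078]);a1=np.arctan2(C[1],C[0]);r1=np.hypot(*C)
X0=R.from_rotvec(o["orientation"]).as_matrix()[:,0]; y0=np.arctan2(X0[1],X0[0]); y1=np.radians(49.6)
for k in range(1,13):
    f=k/12; a=a0+(a1-a0)*f; rr=r0+(r1-r0)*f; y=y0+(y1-y0)*f; z=.465-(.465-.25)*max(0,f-.4)/.6
    sh,rv=rel(o,[rr*np.cos(a),rr*np.sin(a),z],[np.cos(y),np.sin(y),0],[0,0,-1]); print(sh,rv)
E
```

```text
clock: 2.42
tcp_pos: [0.6212, -0.2644, 0.4598]
orientation: [-3.131, 0.251, 0.003]
contact_force: [0.7, 0.2, -0.8]
grip_width: 0.0851
[ 0.62124902 -0.26436461  0.45978764] [ 0.50799059  0.39702717 -0.3067882   1.18258539  0.11683513  1.58060448
  0.06443834]
[ -0.4 -44.8  -5.2] [-0.02  0.11 -4.9 ]
[ -3.8 -88.9  -5.2] [-0.03  0.11 -9.8 ]
[ -10.2 -132.    -5.1] [ -0.03   0.11 -14.7 ]
[ -19.3 -174.    -5.1] [ -0.04   0.1  -19.59]
[ -31.1 -214.7    0.9] [ -0.04   0.1  -24.49]
[ -45.4 -253.8   30.8] [ -0.05   0.1  -29.39]
[ -62.2 -291.3   60.7] [ -0.05   0.1  -34.29]
[ -81.2 -327.1   90.6] [ -0.06   0.1  -39.19]
[-102.2 -360.9  120.5] [ -0.06   0.1  -44.09]
[-125.3 -392.6  150.4] [ -0.06   0.09 -48.98]
[-150.  -422.3  180.4] [ -0.07   0.09 -53.88]
[-176.4 -449.7  210.3] [ -0.07   0.09 -58.78]
```

```bash
python3 -m handwheel '0 -45 -5 0 0 -5 85; -4 -89 -5 0 0 -10 85; -10 -132 -5 0 0 -15 85; -19 -174 -5 0 0 -20 85; -31 -215 1 0 0 -24.5 85; -45 -254 31 0 0 -29.4 85; -62 -291 61 0 0 -34.3 85; -81 -327 91 0 0 -39.2 85; -102 -361 120 0 0 -44 85; -125 -393 150 0 0 -49 85; -150 -422 180 0 0 -53.9 85; -176 -450 210 0 0 -58.8 85'
python3 -m handwheel '0 0 0 0 0 0 85; 0 0 0 0 0 0 85'
python3 - <<'E'
from bench import readout,grab_frame
from h import *
o=readout.get_obs();print(o["joints"])
y=np.radians(49.6)
for z in(.15,.067): print(rel(o,[.5185,.2078,z],[np.cos(y),np.sin(y),0],[0,0,-1]))
s=grab_frame("side");t=grab_frame("top"); cv2.imwrite("pics/s5.png",s["pixels"][:,:,::-1]); crop(s,240,180,360,310,5,"s5c.png")
E
```

```text
clock: 3.92
tcp_pos: [0.5189, 0.2075, 0.2495]
orientation: [-2.852, -1.318, 0.002]
contact_force: [0.7, 0.2, 0.5]
grip_width: 0.085
clock: 4.18
tcp_pos: [0.5205, 0.2062, 0.251]
orientation: [2.854, 1.312, -0.001]
contact_force: [0.2, -0.5, 1.4]
grip_width: 0.0848
[ 0.05331202  0.34396724 -0.67506098  1.77614114  0.23848982  1.10502405
  0.16066166]
(array([ -0. ,  -2.6, 101. ]), array([ 0.01,  0.04, -0.21]))
(array([  0. ,  -2.6, 184. ]), array([ 0.01,  0.04, -0.21]))
```

View pics/s5.png

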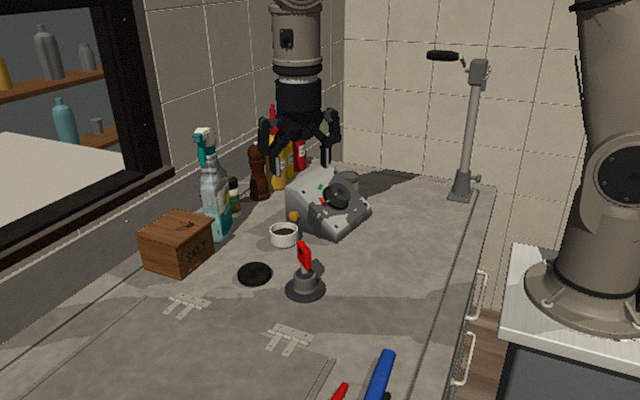

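The arm is above the key with its orientation correct. Descending to the grasp height now.

```bash
python3 -m handwheel '0 -2.6 50 0 0 0 85; 0 -2.6 100 0 0 0 85; 0 -2.6 100 0 0 0 60;0 -2.6 100 0 0 0 60'
python3 - <<'E'
from bench import readout,grab_frame
from h import *
o=readout.get_obs()
y=np.radians(49.6)
print(rel(o,[.5185,.2078,.067],[np.cos(y),np.sin(y),0],[0,0,-1]))
s=grab_frame("side");t=grab_frame("top"); crop(s,240,150,360,310,4.5,"s6.png");crop(t,200,170,300,260,7,"t6.png")
a,b=cv2.imread("pics/s6.png"),cv2.imread("pics/t6.png");b=cv2.resize(b,None,fx=.8,fy=.8);a=cv2.resize(a,None,fx=504/len(a)*.8,fy=504/len(a)*.8);h=504;b=b[:len(a)];a=a[:len(b)];print(a.shape,b.shape)
cv2.imwrite("pics/st6.png",np.hstack([a[:min(len(a),len(b))],b[:min(len(a),len(b))]]))
E
```

```text
clock: 4.78
tcp_pos: [0.5198, 0.2089, 0.1532]
orientation: [-2.854, -1.312, -0.004]
contact_force: [-0.2, 0.7, 0.0]
grip_width: 0.0597
(array([-1.8, -0.4, 86.2]), array([ 0.06, -0.13, -0.22]))
(403, 302, 3) (403, 560, 3)
```

View pics/st6.png

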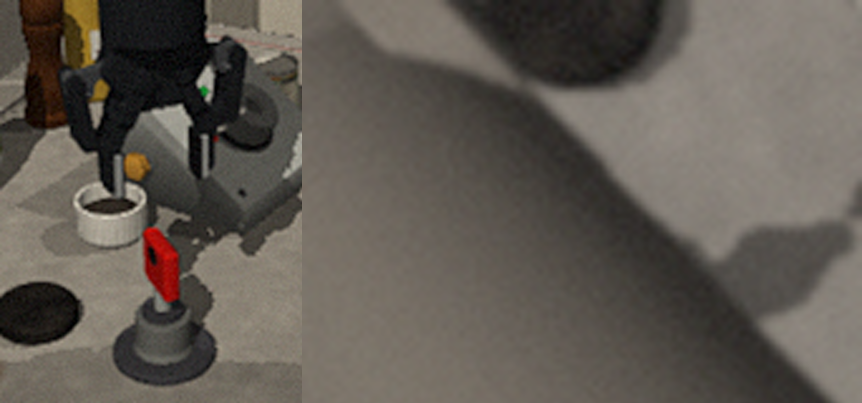

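The jaws straddle the paddle in the side view, and the arm blocks the top view. Going down and gripping.

```bash
python3 -m handwheel '-1.5 0 45 0 0 0 60; -1.5 0 86 0 0 0 60; -1.5 0 86 0 0 0 60; -1.5 0 86 0 0 0 60' 
python3 - <<'E'
from bench import readout,grab_frame
from h import *
s=grab_frame("side"); crop(s,260,180,350,310,4.5,"s7.png")
E
```

```text
clock: 5.38
tcp_pos: [0.5188, 0.2084, 0.0676]
orientation: [-2.854, -1.314, -0.005]
contact_force: [-0.0, 0.3, 0.2]
grip_width: 0.0602
```

View pics/s7.png

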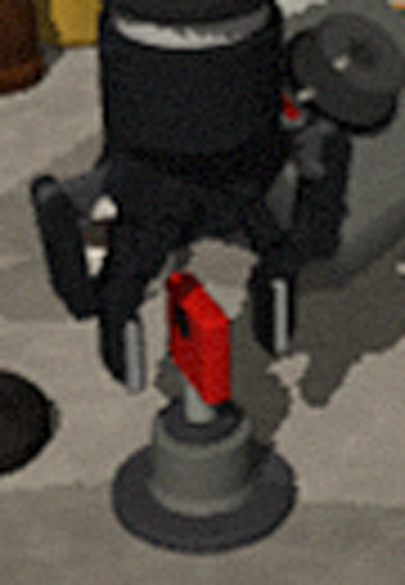

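The paddle sits between the jaws at crop (200,340). Closing.

```bash
python3 -m handwheel '0 0 0 0 0 0 30; 0 0 0 0 0 0 20; 0 0 0 0 0 0 0; 0 0 0 0 0 0 0; 0 0 0 0 0 0 0' 30;  python3 -m handwheel '0 0 0 0 0 0 0; 0 0 0 0 0 0 0; 0 0 0 0 0 0 0' 100
python3 -m handwheel '0 0 -40 0 0 0 0; 0 0 -90 0 0 0 0; 0 0 -140 0 0 0 0; 0 0 -180 0 0 0 0; 0 0 -180 0 0 0 0; 0 0 -180 0 0 0 0'
python3 - <<'E'
from bench import readout,grab_frame
from h import *
s=grab_frame("side"); t=grab_frame("top");crop(s,240,120,360,310,4,"s8.png"); crop(t,200,130,440,270,3.3,"t8.png")
print(readout.get_obs()["joints"])
E
```

```text
clock: 6.05
tcp_pos: [0.5178, 0.2076, 0.0658]
orientation: [2.853, 1.314, 0.001]
contact_force: [-0.1, -0.6, 5.3]
grip_width: 0.0136
clock: 6.42
tcp_pos: [0.5178, 0.2077, 0.066]
orientation: [2.853, 1.314, 0.002]
contact_force: [-1.2, -0.5, 6.3]
grip_width: 0.0127
clock: 7.18
tcp_pos: [0.5166, 0.2067, 0.244]
orientation: [2.853, 1.314, -0.003]
contact_force: [0.0, -1.0, -2.0]
grip_width: 0.0129
[ 0.05676853  0.34872104 -0.68353081  1.79070755  0.24487256  1.0920166
  0.15108747]
```

View pics/s8.png

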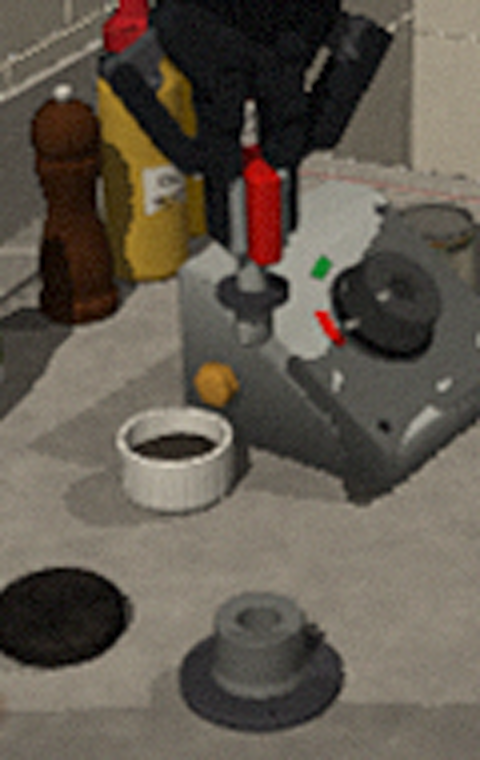

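View pics/t8.png

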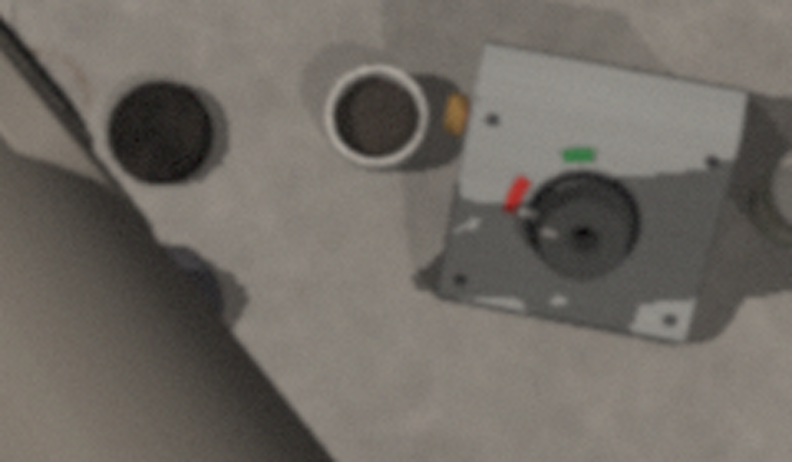

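The key is out of the stand, with its collar at side crop (252,290) and its tip at (250,338). I'll compare that with where a centred key should appear.

```bash
python3 - <<'E'
from bench import readout,grab_frame
from h import *
s=grab_frame("side"); o=readout.get_obs(); p=o["tcp_pos"]; Rm=R.from_rotvec(o["orientation"]).as_matrix()
print(p)
b=(280,155);k=12
im=cv2.resize(s["pixels"][b[1]:b[1]+55,b[0]:b[0]+50,::-1],None,fx=k,fy=k,interpolation=cv2.INTER_CUBIC)
def dr(kp,col):
    w=p+Rm@np.array([kp[1],kp[0],.048-kp[2]]) ; q=(proj(s,w)-b+.5)*k; cv2.circle(im,tuple(int(v) for v in q),2,col,-1)
for a in np.linspace(0,6.28,40):
    dr((.017*np.cos(a),.017*np.sin(a),.022),(0,255,0));dr((.017*np.cos(a),.017*np.sin(a),.028),(0,255,0))
    dr((.0085*np.cos(a),.0085*np.sin(a),.0),(255,255,0))
for x in(-.023,.023):
    for y in(-.007,.007):
        for z in np.linspace(.046,.09,12): dr((x,y,z),(255,0,0))
for z in np.linspace(0,.09,30): dr((0,0,z),(255,0,255))
cv2.imwrite("pics/s9.png",im)
E
```

```text
[0.51647454 0.20678944 0.24353596]
```

View pics/s9.png

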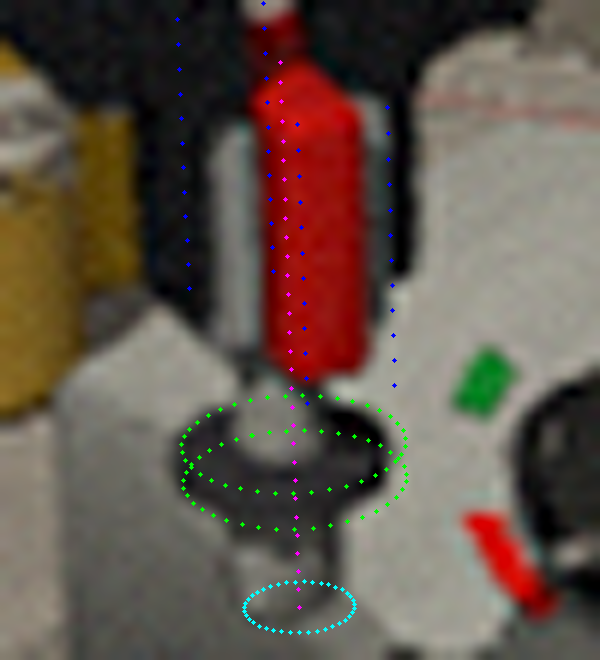

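The key sits straight in the grip, within about 1.5 mm of where I expected it. Working out the pre-insert pose, with hexagon flats lined up 60° on from the pointer direction.

```bash
cat >> h.py <<'E'
M=np.array([.55504,-.06804,.0943]);n=np.array([-.5644,.0969,.8203]);n/=np.linalg.norm(n)
_y=np.radians(80.0); l=np.array([np.cos(_y),np.sin(_y),0]); l-=n*(l@n); l/=np.linalg.norm(l); u=np.cross(l,n)
def face(psi): a=np.radians(psi); return np.cos(a)*l+np.sin(a)*u
KZ=.048
E
python3 - <<'E'
from bench import readout
from h import *
o=readout.get_obs(); sh,rv=rel(o,M+n*(KZ+.07),face(65),-n); print(sh,rv)
for f in np.linspace(0,1,11)[1:]: print((sh*f).round(),(rv*f).round(1))
E
```

```text
[-218.2  150.    52.9] [-23.75  26.52  33.34]
[-22.  15.   5.] [-2.4  2.7  3.3]
[-44.  30.  11.] [-4.8  5.3  6.7]
[-65.  45.  16.] [-7.1  8.  10. ]
[-87.  60.  21.] [-9.5 10.6 13.3]
[-109.   75.   26.] [-11.9  13.3  16.7]
[-131.   90.   32.] [-14.3  15.9  20. ]
[-153.  105.   37.] [-16.6  18.6  23.3]
[-175.  120.   42.] [-19.   21.2  26.7]
[-196.  135.   48.] [-21.4  23.9  30. ]
[-218.  150.   53.] [-23.8  26.5  33.3]
```

```bash
python3 -m handwheel '-22 15 5 -2.4 2.7 3.3 0; -44 30 11 -4.8 5.3 6.7 0; -65 45 16 -7.1 8 10 0; -87 60 21 -9.5 10.6 13.3 0; -109 75 26 -11.9 13.3 16.7 0; -131 90 32 -14.3 15.9 20 0; -153 105 37 -16.6 18.6 23.3 0; -175 120 42 -19 21.2 26.7 0; -196 135 48 -21.4 23.9 30 0; -218 150 53 -23.8 26.5 33.3 0; -218 150 53 -23.8 26.5 33.3 0; -218 150 53 -23.8 26.5 33.3 0'
python3 - <<'E'
from bench import readout,grab_frame
from h import *
o=readout.get_obs(); print(o["joints"]); print(rel(o,M+n*(KZ+.07),face(65),-n),rel(o,M+n*(KZ+.02),face(65),-n))
s=grab_frame("side");t=grab_frame("top"); cv2.imwrite("pics/s10.png",s["pixels"][:,:,::-1]);cv2.imwrite("pics/t10.png",t["pixels"][:,:,::-1])
crop(s,280,100,400,260,4,"s10c.png")
E
```

```text
clock: 8.82
tcp_pos: [0.4888, -0.0561, 0.1913]
orientation: [2.813, 0.371, 0.854]
contact_force: [0.6, 0.7, -1.8]
grip_width: 0.0129
[ 0.35640423  0.03611416 -0.4793662   2.43472956  1.14372261  0.19786567
 -0.93649619]
(array([-0.6,  0.3,  0.1]), array([ 0.02, -0.06, -0.01])) (array([-0.6,  0.3, 50.1]), array([ 0.02, -0.06, -0.01]))
```

View pics/s10c.png

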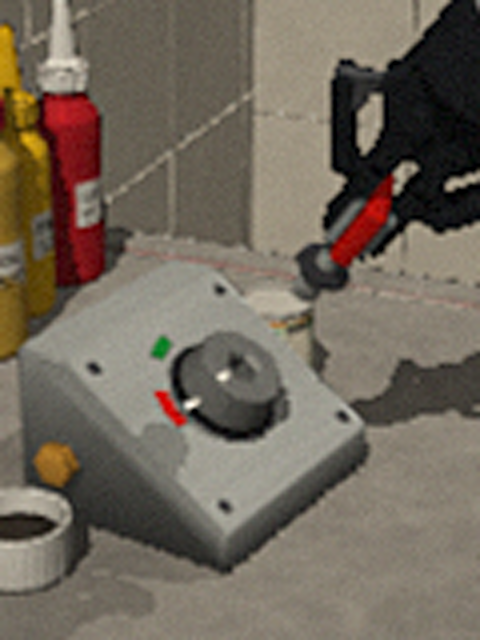

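View pics/t10.png

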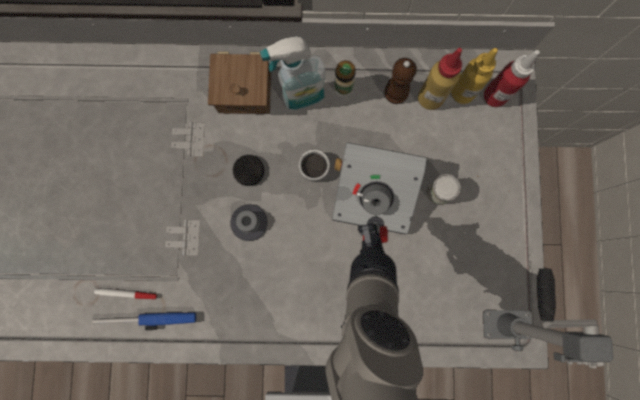

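In the side view the key points along the knob axis, with the collar at crop (322,268) and the knob recess at (238,360). J7 would run far while turning, so I'll index the key back 60° using the hexagon symmetry while moving closer.

```bash
python3 -m handwheel '0 0 10 0 0 -10 0; 0 0 20 0 0 -20 0; 0 0 30 0 0 -30 0; 0 0 40 0 0 -40 0; -0.5 0 45 0 0 -50 0; -0.5 0 45 0 0 -60 0; -0.5 0.3 45 0 0 -60 0;-0.5 0.3 45 0 0 -60 0'
cat > look.py <<'E'
from bench import readout,grab_frame
from h import *
import sys,time
tag=sys.argv[1]
o=readout.get_obs(); p=o["tcp_pos"]; Rm=R.from_rotvec(o["orientation"]).as_matrix()
print(o["joints"].round(3), p.round(4), o["contact_force"].round(1))
d=p-KZ*(-Rm[:,2])-M; print("tip rel mouth l,u,n mm",(d@l*1000).round(1),(d@u*1000).round(1),(d@n*1000).round(1),"psi",np.degrees(np.arctan2(Rm[:,0]@u,Rm[:,0]@l)).round(1))
out=[]
for nm,b in(("side",(312,148)),("top",(345,180))):
    f=grab_frame(nm); cv2.imwrite(f"pics/raw_{nm}_{tag}.png",f["pixels"][:,:,::-1])
    k=7.2;im=cv2.resize(f["pixels"][b[1]:b[1]+70,b[0]:b[0]+55,::-1],None,fx=k,fy=k,interpolation=cv2.INTER_CUBIC)
    im0=im.copy()
    def dot(w,col):
        q=(proj(f,w)-b+.5)*k; cv2.circle(im,tuple(int(v) for v in q),1,col,-1)
    K=lambda x,y,z: p+Rm@np.array([y,x,KZ-z])
    for a in np.linspace(0,6.28,50):
        c,s_=np.cos(a),np.sin(a)
        dot(K(.017*c,.017*s_,.022),(0,255,0)); dot(K(.017*c,.017*s_,.028),(0,255,0)); dot(K(.0092*c,.0092*s_,0),(255,255,0))
        dot(M+.0285*(c*l+s_*u),(0,255,255)); dot(M+.01*(c*l+s_*u),(255,0,255))
    out.append(np.hstack([im0,im]))
for i,nm in enumerate(("side","top")): cv2.imwrite(f"pics/look_{nm}_{tag}.png",out[i])
E
python3 look.py a
```

```text
clock: 9.93
tcp_pos: [0.5147, -0.0602, 0.1553]
orientation: [2.093, 1.603, 0.567]
contact_force: [0.1, 0.8, -1.6]
grip_width: 0.0127
[ 0.305  0.164 -0.432  2.422  1.701  0.224 -0.429] [ 0.5147 -0.0602  0.1553] [ 0.1  0.8 -1.6]
tip rel mouth l,u,n mm 1.0 1.4 25.5 psi 5.2
```

View pics/look_side_a.png

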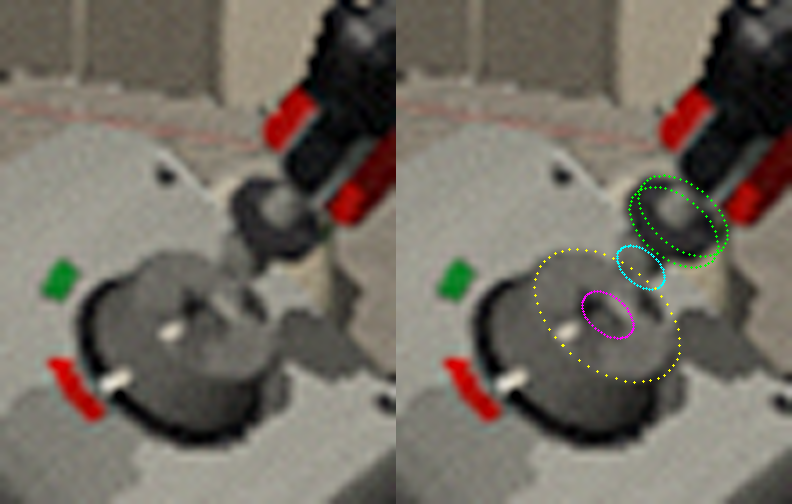

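View pics/look_top_a.png

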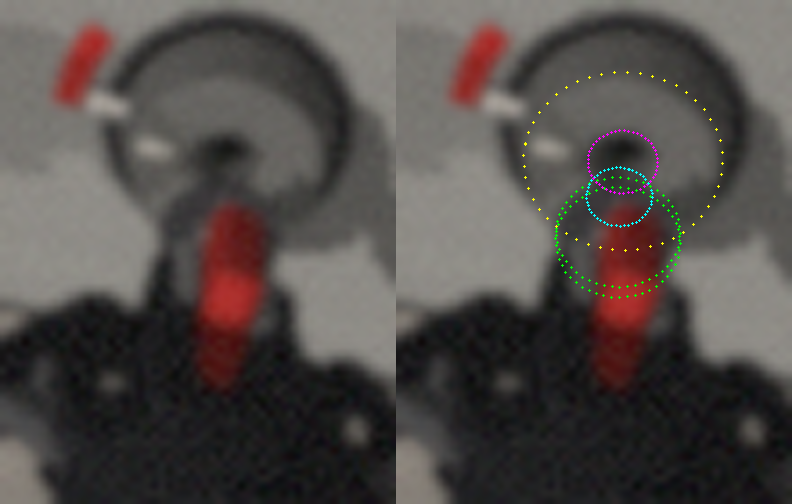

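The collar and knob overlays agree in both views to under 1 px, so the kinematic error estimate (1.0, 1.4 mm) holds. Next I'll correct it and go to just above the mouth.

```bash
python3 - <<'E'
from bench import readout
from h import *
o=readout.get_obs()
for h in(.01,.003,-.005,-.022): print(rel(o,M+n*(KZ+h),face(5),-n))
E
```

```text
(array([-0.9, -1.3, 15.5]), array([ 0.17, -0.06, -0.12]))
(array([-0.9, -1.3, 22.5]), array([ 0.17, -0.06, -0.12]))
(array([-0.9, -1.3, 30.5]), array([ 0.17, -0.06, -0.12]))
(array([-0.9, -1.4, 47.5]), array([ 0.17, -0.06, -0.12]))
```

```bash
python3 -m handwheel '-0.9 -1.3 8 0 0 0 0; -0.9 -1.3 16 0 0 0 0; -0.9 -1.3 20 0 0 0 0; -0.9 -1.3 20 0 0 0 0;-0.9 -1.3 20 0 0 0 0'; python3 look.py b
```

```text
clock: 10.65
tcp_pos: [0.5248, -0.0631, 0.1383]
orientation: [2.09, 1.605, 0.566]
contact_force: [0.5, 0.7, -1.4]
grip_width: 0.0128
[ 0.342  0.226 -0.47   2.412  1.87   0.259 -0.579] [ 0.5248 -0.0631  0.1383] [ 0.5  0.7 -1.4]
tip rel mouth l,u,n mm -0.2 0.2 5.6 psi 5.0
```

View pics/look_side_b.png

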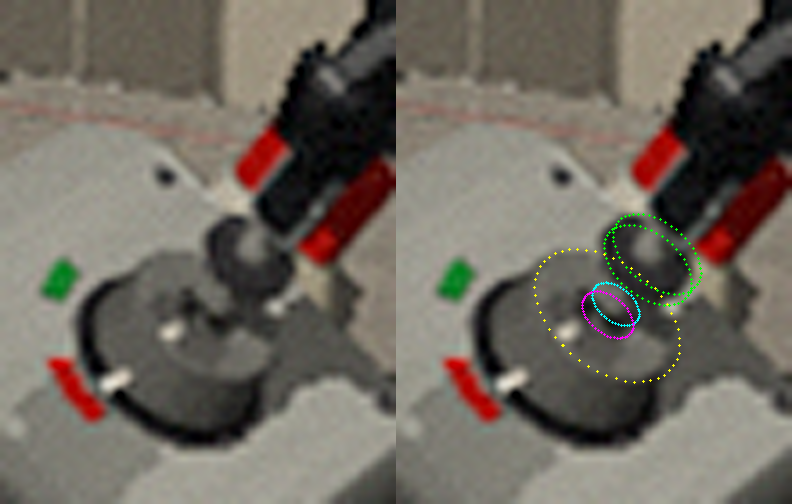

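View pics/look_top_b.png

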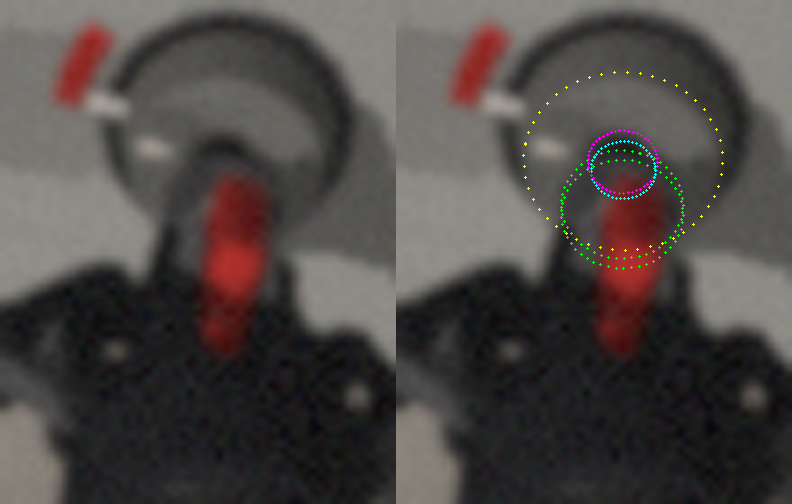

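The collar and the recess show the same small image shift from prediction, so they are aligned relative to each other. Inserting gently and watching the force.

```bash
python3 -m handwheel '0 0 3 0 0 0 0; 0 0 6 0 0 0 0; 0 0 8 0 0 0 0; 0 0 8 0 0 0 0'; python3 look.py c
```

```text
clock: 11.25
tcp_pos: [0.5293, -0.0638, 0.1313]
orientation: [2.09, 1.605, 0.566]
contact_force: [0.0, -0.3, -1.6]
grip_width: 0.0129
[ 0.356  0.252 -0.485  2.406  1.918  0.275 -0.619] [ 0.5293 -0.0638  0.1313] [ 0.  -0.3 -1.6]
tip rel mouth l,u,n mm -0.2 -0.0 -2.7 psi 5.0
```

```bash
python3 -m handwheel '0 0 2 0 0 0 0; 0 0 4 0 0 0 0; 0 0 6 0 0 0 0; 0 0 6 0 0 0 0'; python3 look.py d
```

```text
clock: 11.85
tcp_pos: [0.5324, -0.0645, 0.1262]
orientation: [2.091, 1.605, 0.565]
contact_force: [0.0, -1.0, -2.6]
grip_width: 0.0129
[ 0.366  0.271 -0.496  2.402  1.948  0.287 -0.644] [ 0.5324 -0.0645  0.1262] [ 0.  -1.  -2.6]
tip rel mouth l,u,n mm -0.4 -0.4 -8.7 psi 5.0
```

View pics/look_side_d.png

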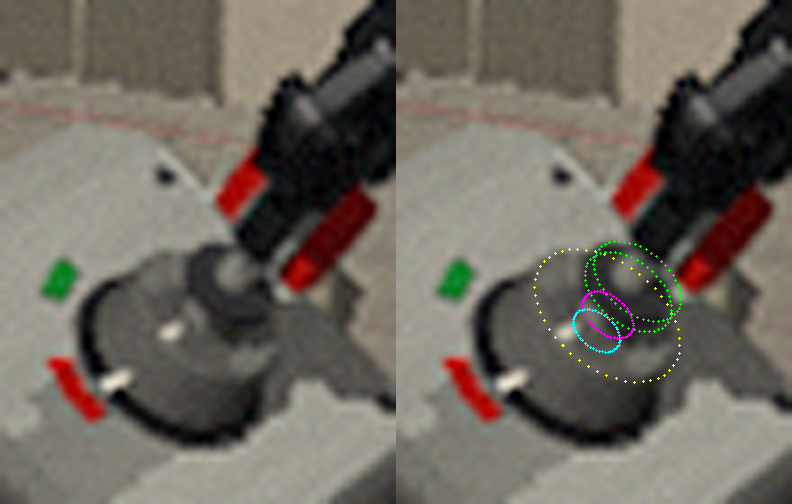

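It is 9 mm in with no resistance. Continuing until it is seated.

```bash
python3 -m handwheel '0.3 0.3 3 0 0 0 0; 0.3 0.3 6 0 0 0 0; 0.3 0.3 9 0 0 0 0; 0.3 0.3 11 0 0 0 0;0.3 0.3 12 0 0 0 0;0.3 0.3 12 0 0 0 0'; python3 look.py e
```

```text
clock: 12.7
tcp_pos: [0.5394, -0.0657, 0.1164]
orientation: [2.091, 1.605, 0.565]
contact_force: [-2.9, -1.6, -4.9]
grip_width: 0.0131
[ 0.382  0.308 -0.513  2.392  1.998  0.312 -0.683] [ 0.5394 -0.0657  0.1164] [-2.9 -1.6 -4.9]
tip rel mouth l,u,n mm -0.3 -0.2 -20.8 psi 5.0
```

View pics/look_side_e.png

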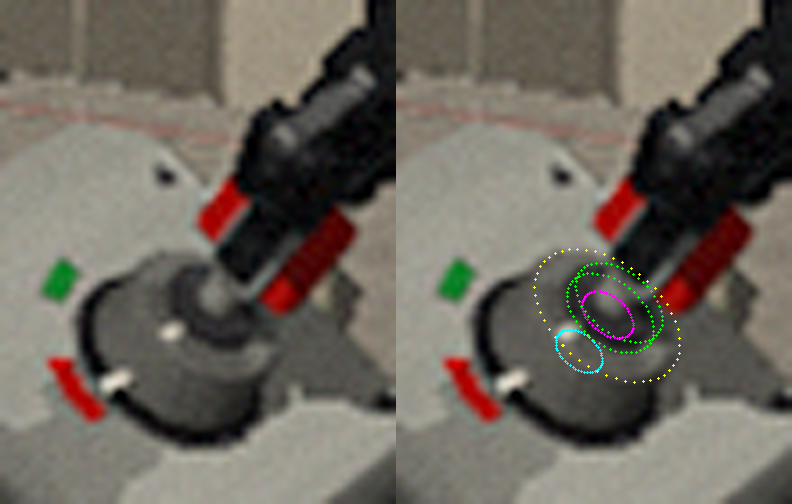

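```bash
python3 -m handwheel '0 0 1 0 0 0 0; 0 0 1.5 0 0 0 0; 0 0 1.5 0 0 0 0'; python3 -m handwheel '0 0 1 0 0 0 0; 0 0 1 0 0 0 0; 0 0 1 0 0 0 0'; python3 look.py f
```

```text
clock: 13.18
tcp_pos: [0.5398, -0.0657, 0.1157]
orientation: [2.09, 1.605, 0.565]
contact_force: [-10.7, -0.4, 5.1]
grip_width: 0.0128
clock: 13.55
tcp_pos: [0.5399, -0.0657, 0.1156]
orientation: [2.089, 1.605, 0.565]
contact_force: [-21.2, -0.8, 21.0]
grip_width: 0.0128
[ 0.385  0.312 -0.518  2.392  2.007  0.317 -0.69 ] [ 0.5399 -0.0657  0.1156] [-21.2  -0.8  21. ]
tip rel mouth l,u,n mm -0.2 -0.2 -21.8 psi 5.0
```

Seated: motion stopped at 21.8 mm depth and the axial force rose to about 29 N. Easing the preload slightly and starting the turn.

```bash
python3 -m handwheel '0 0 -0.6 0 0 3 0; 0 0 -0.6 0 0 7 0; 0 0 -0.6 0 0 11 0; 0 0 -0.6 0 0 15 0; 0 0 -0.6 0 0 19 0; 0 0 -0.6 0 0 23 0; 0 0 -0.6 0 0 27 0; 0 0 -0.6 0 0 30 0;0 0 -0.6 0 0 30 0'; python3 look.py g
```

```text
clock: 14.78
tcp_pos: [0.5402, -0.0654, 0.1158]
orientation: [2.515, 1.043, 0.729]
contact_force: [-14.9, -0.6, 12.0]
grip_width: 0.0128
[ 0.496  0.334 -0.644  2.385  1.949  0.354 -1.139] [ 0.5402 -0.0654  0.1158] [-14.9  -0.6  12. ]
tip rel mouth l,u,n mm 0.1 0.1 -21.7 psi 35.0
```

View pics/look_side_g.png

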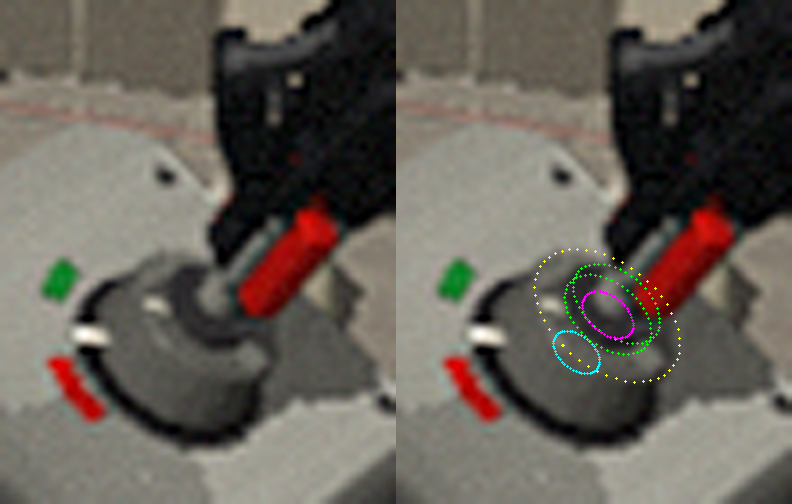

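View pics/look_top_g.png

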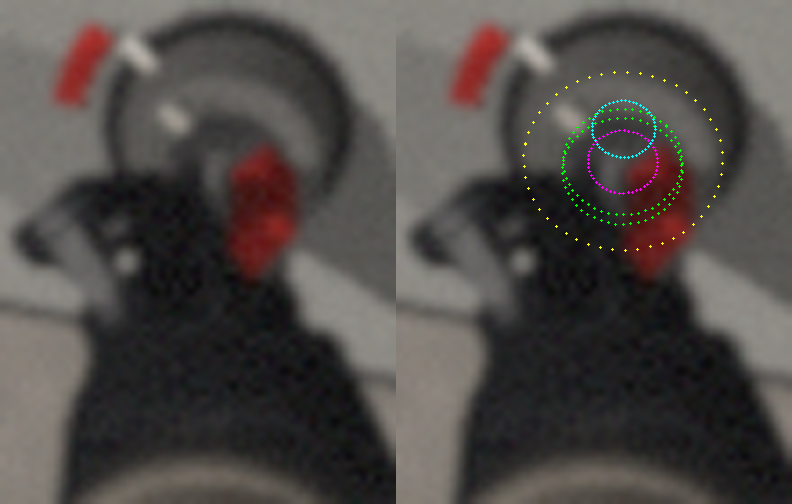

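The knob turns: the pointer is now past the red arc, at side crop (91,333) and top crop (138,54). Computing its angle.

```bash
cat > ang.py <<'E'
from h import *; import pickle,sys
s,t=pickle.load(open("f0.pkl","rb"))
def onpl(f,p,h):
    c,d=ray(f,*p); k=((M-.027*n+h*n-c)@n)/(d@n); q=c+d*k-M; return np.degrees(np.arctan2(q@u,q@l)).round(1)
S=lambda x,y:(312+x/7.2-.5,148+y/7.2-.5); T=lambda x,y:(345+x/7.2-.5,180+y/7.2-.5)
v=[float(x) for x in sys.argv[1:]]
print(onpl(s,S(*v[:2]),.004),onpl(t,T(*v[2:]),.004))
E
python3 ang.py 116 380 108 102; python3 ang.py 91 333 138 54
```

```text
9.1 1.6
43.1 30.6
```

```bash
python3 -m handwheel '0 0 0 0 0 4 0; 0 0 0 0 0 8 0; 0 0 0 0 0 12 0; 0 0 0 0 0 16 0; 0 0 0 0 0 20 0; 0 0 0 0 0 24 0; 0 0 0 0 0 28 0; 0 0 0 0 0 32 0;0 0 0 0 0 35 0;0 0 0 0 0 37 0;0 0 0 0 0 37 0'; python3 look.py h
```

```text
clock: 16.25
tcp_pos: [0.5407, -0.0653, 0.1162]
orientation: [2.858, 0.202, 0.882]
contact_force: [-14.1, -0.0, 12.4]
grip_width: 0.0128
[ 0.624  0.369 -0.791  2.377  1.894  0.407 -1.705] [ 0.5407 -0.0653  0.1162] [-14.1  -0.   12.4]
tip rel mouth l,u,n mm 0.3 0.8 -21.7 psi 72.0
```

View pics/look_side_h.png

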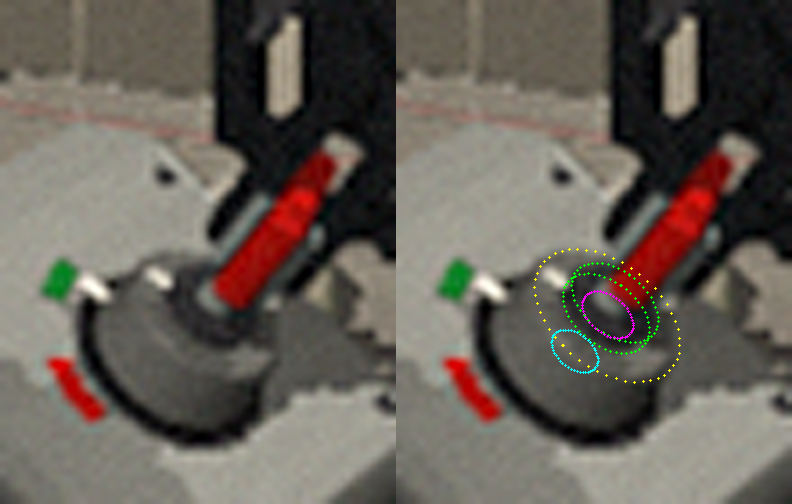

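View pics/look_top_h.png

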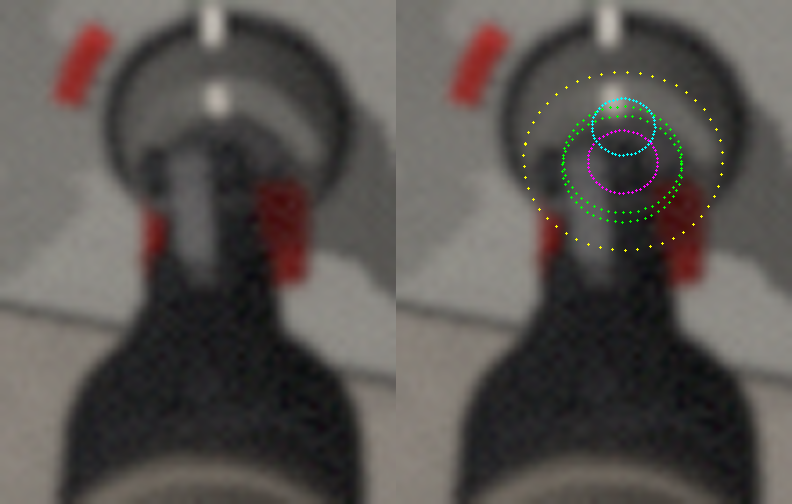

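```bash
python3 ang.py 95 288 212 26; python3 - <<'E'
import cv2
a=cv2.imread("pics/raw_top_h.png")[160:215,340:410];b=cv2.imread("pics/raw_side_h.png")[165:220,310:365]
import numpy as np
cv2.imwrite("pics/g.png",np.hstack([cv2.resize(x,None,fx=6.2,fy=6.2,interpolation=2) for x in(a,b)]))
E
```

```text
78.2 70.3
```

View pics/g.png

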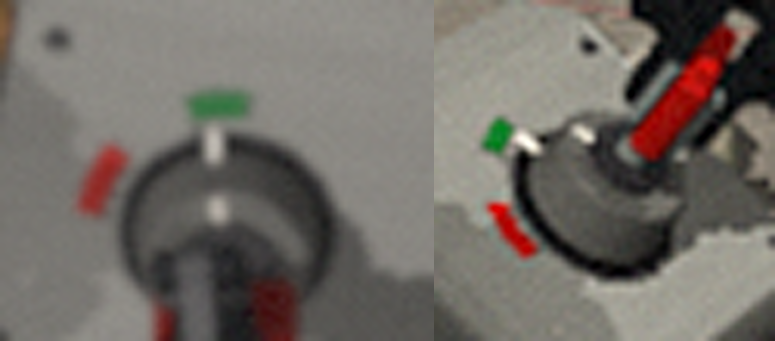

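Pointer at about 74° (1.30 rad), the middle of the green arc in both views. Lowering the grip force, then releasing.

```bash
python3 -m handwheel '0 0 0 0 0 0 0; 0 0 0 0 0 0 0' 20; python3 -m handwheel '0 0 0 0 0 0 18; 0 0 0 0 0 0 24; 0 0 0 0 0 0 40; 0 0 0 0 0 0 40; 0 0 0 0 0 0 40'; python3 look.py i
```

```text
clock: 16.6
tcp_pos: [0.5407, -0.0653, 0.1162]
orientation: [2.858, 0.202, 0.882]
contact_force: [-13.7, 0.4, 12.3]
grip_width: 0.0129
clock: 17.23
tcp_pos: [0.5412, -0.0655, 0.1156]
orientation: [2.859, 0.201, 0.881]
contact_force: [-0.1, -0.4, 0.6]
grip_width: 0.0398
[ 0.623  0.371 -0.79   2.376  1.895  0.406 -1.704] [ 0.5412 -0.0655  0.1156] [-0.1 -0.4  0.6]
tip rel mouth l,u,n mm 0.2 0.8 -22.5 psi 72.0
```

View pics/look_side_i.png

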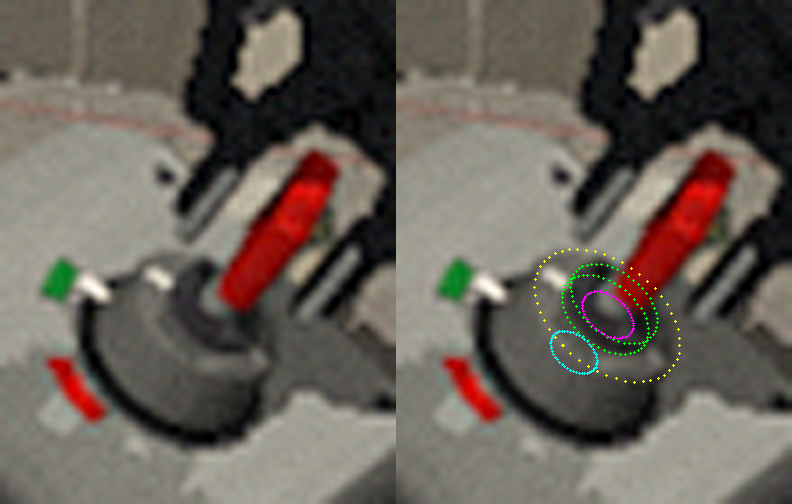

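View pics/look_top_i.png

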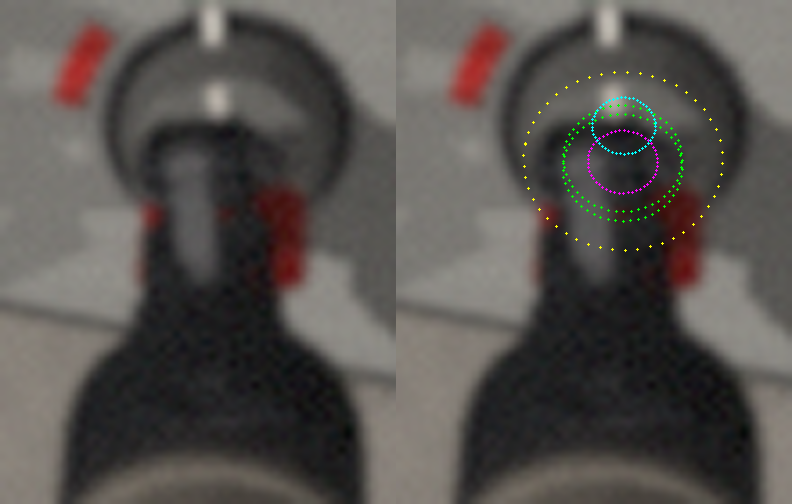

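The key is released, with the pointer unchanged at top crop (212,26). The handle may have settled slightly. Backing straight out along the key axis.

```bash
python3 -m handwheel '0 -0.3 -10 0 0 0 40; 0 0 -22 0 0 0 40; 0 0 -34 0 0 0 40; 0 0 -46 0 0 0 40; 0 0 -58 0 0 0 40; 0 0 -68 0 0 0 40; 0 0 -68 0 0 0 40'; python3 look.py j
```

```text
clock: 18.2
tcp_pos: [0.5024, -0.0589, 0.1722]
orientation: [2.857, 0.201, 0.883]
contact_force: [0.2, -0.1, 0.3]
grip_width: 0.0401
[ 0.621  0.138 -0.757  2.416  1.492  0.251 -1.373] [ 0.5024 -0.0589  0.1722] [ 0.2 -0.1  0.3]
tip rel mouth l,u,n mm 0.1 1.0 46.5 psi 72.0
```

View pics/look_side_j.png

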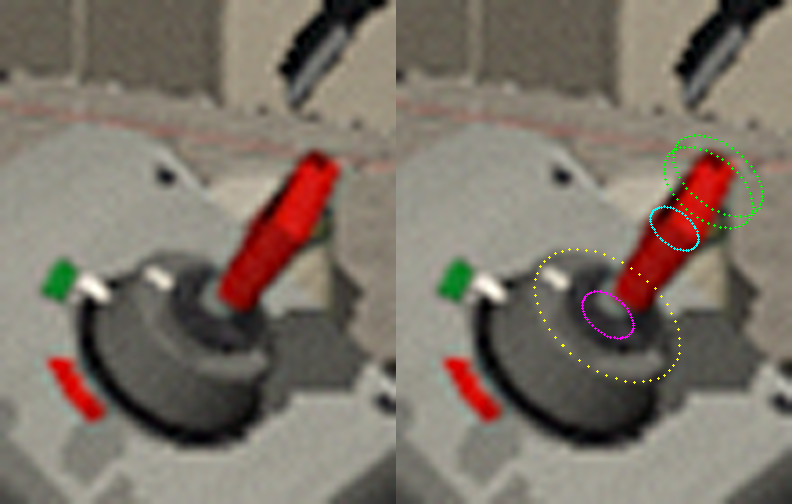

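View pics/look_top_j.png

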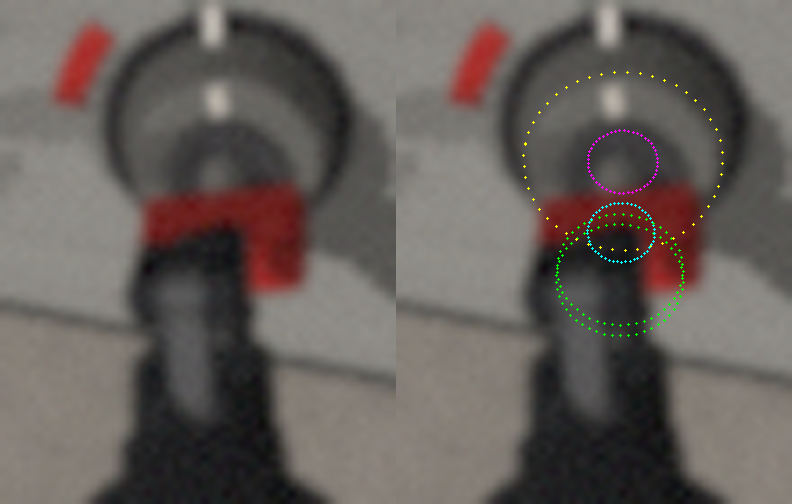

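```bash
python3 - <<'E'
from bench import readout
from h import *
o=readout.get_obs(); Rm=R.from_rotvec(o["orientation"]).as_matrix(); print((Rm.T@np.array([-0.0,0.0,.15])*1000).round())
E
```

```text
[  82.   26. -123.]
```

```bash
python3 -m handwheel '16 5 -25 0 0 0 40; 33 10 -49 0 0 0 40; 49 16 -74 0 0 0 40; 66 21 -98 0 0 0 40; 82 26 -123 0 0 0 40; 82 26 -123 0 0 0 40; 82 26 -123 0 0 0 40'; cat > chk.py <<'E'
from bench import readout,grab_frame
from h import *
import sys
tag=sys.argv[1]; psi=float(sys.argv[2])
print(readout.get_obs()["tcp_pos"].round(3))
o=[]
kx=face(psi-90); ky=face(psi)
for nm,b in(("side",(312,148)),("top",(345,170))):
    f=grab_frame(nm); cv2.imwrite(f"pics/raw_{nm}_{tag}.png",f["pixels"][:,:,::-1])
    k=7.2;im=cv2.resize(f["pixels"][b[1]:b[1]+70,b[0]:b[0]+55,::-1],None,fx=k,fy=k,interpolation=cv2.INTER_CUBIC)
    def dot(w,col):
        q=(proj(f,w)-b+.5)*k; cv2.circle(im,tuple(int(v) for v in q),1,col,-1)
    im0=im.copy()
    for a in np.linspace(0,6.28,50):
        c,s_=np.cos(a),np.sin(a); dot(M+.017*(c*l+s_*u)+.006*n,(0,255,0)); dot(M+.0285*(c*l+s_*u),(0,255,255))
    for z in(.024,.068):
        for x in np.linspace(-.023,.023,20):
            for y in(-.007,.007): dot(M+x*kx+y*ky+z*n,(255,0,0))
    o.append(np.hstack([im0,im]))
for i,nm in enumerate(("side","top")): cv2.imwrite(f"pics/chk_{nm}_{tag}.png",o[i])
E
python3 chk.py k 72
```

```text
clock: 19.18
tcp_pos: [0.5032, -0.0586, 0.3232]
orientation: [2.857, 0.201, 0.885]
contact_force: [-1.0, -0.7, -0.4]
grip_width: 0.04
[ 0.503 -0.059  0.323]
```

View pics/chk_side_k.png

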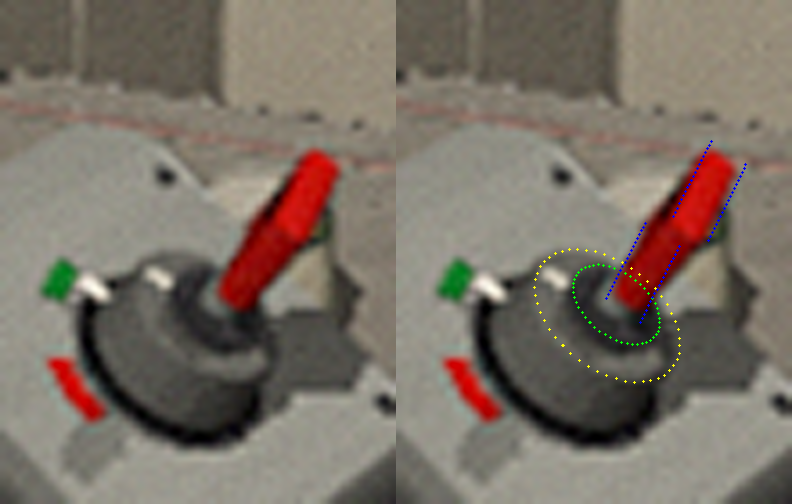

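View pics/chk_top_k.png

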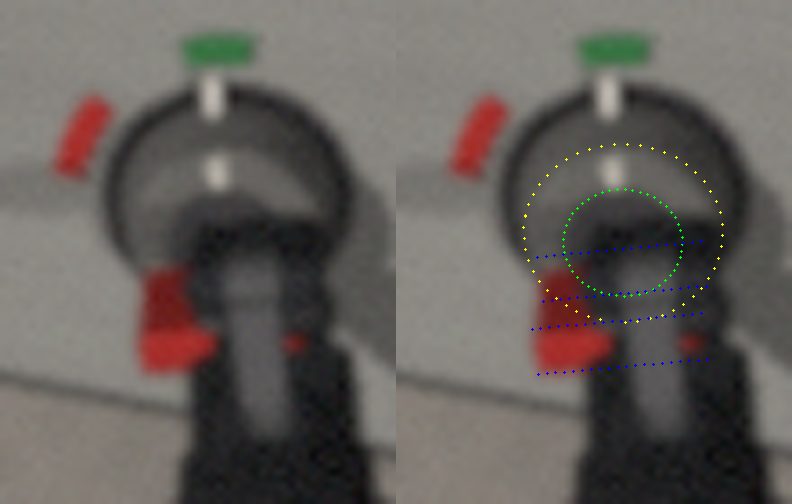

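The key stands in the knob with no visible droop or gap, matching the ideal seated overlay within about 1–2 mm. The pointer is at the middle of the green arc (top crop (212,97) against green 183–255). Last check is on the bystanders, against the first pictures.

```bash
python3 - <<'E'
from bench import readout,grab_frame
from h import *; import pickle
s,t=pickle.load(open("f0.pkl","rb")); s1=grab_frame("side");t1=grab_frame("top")
g=lambda f,b:cv2.cvtColor(f["pixels"],cv2.COLOR_RGB2GRAY)[b[1]:b[3],b[0]:b[2]].astype(np.float32)
for nm,a,c,b in(("ram_s",s,s1,(266,218,302,250)),("cap_s",s,s1,(234,258,276,290)),("ram_t",t,t1,(296,146,334,184)),("cap_t",t,t1,(230,152,268,188)),("tin_t",t,t1,(430,172,462,206)),("box_t",t,t1,(335,145,425,190))):
    print(nm,np.round(cv2.phaseCorrelate(g(a,b),g(c,b),cv2.createHanningWindow((b[2]-b[0],b[3]-b[1]),cv2.CV_32F)),2))
crop(s1,320,170,365,225,10,"fin.png"); o=readout.get_obs(); print(o["contact_force"],o["clock"])
E
```

```text
Traceback (most recent call last):
ValueError: setting an array element with a sequence. The requested array has an inhomogeneous shape after 1 dimensions. The detected shape was (2,) + inhomogeneous part.
```

```bash
python3 - <<'E'
from bench import readout,grab_frame
from h import *; import pickle
s,t=pickle.load(open("f0.pkl","rb")); s1=grab_frame("side");t1=grab_frame("top")
g=lambda f,b:cv2.cvtColor(f["pixels"],cv2.COLOR_RGB2GRAY)[b[1]:b[3],b[0]:b[2]].astype(np.float32)
for nm,a,c,b in(("ram_s",s,s1,(266,218,302,250)),("cap_s",s,s1,(234,258,276,290)),("ram_t",t,t1,(296,146,334,184)),("cap_t",t,t1,(230,152,268,188)),("tin_t",t,t1,(430,172,462,206))):
    d=cv2.phaseCorrelate(g(a,b),g(c,b),cv2.createHanningWindow((b[2]-b[0],b[3]-b[1]),cv2.CV_32F)); print(nm,np.round(d[0],2),round(d[1],2))
crop(s1,320,170,365,225,10,"fin.png"); o=readout.get_obs(); print(o["contact_force"],o["clock"])
E
```

```text
ram_s [ 0.18 -0.15] 0.96
cap_s [0.49 0.04] 0.96
ram_t [-0.07 -0.02] 0.9
cap_t [ 0.09 -0.12] 1.05
tin_t [-0.13 -0.12] 0.97
[-0.38842254  0.1033349  -0.29208627] 19.475
```

View pics/fin.png

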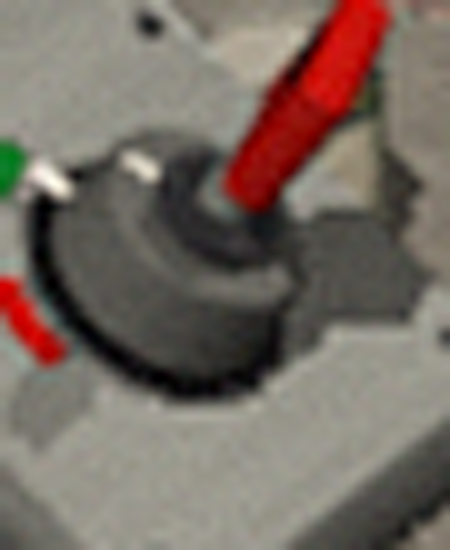

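The collar (crop (225,210)) lies flush on the knob face and the pointer is beside the green patch. The bystanders have not moved beyond image noise (0.5 px at most), and the arm is clear. Handing in.

```bash
python3 -c "
from bench import workorder
print(workorder.hand_in())"
```

```text
the job is handed in; nothing more can be done
None
```

I took the key from its stand, pushed it home in the knob, turned the knob clockwise to the green arc, let go and backed clear. I handed the job in at about 19.5 s; no verdict was reported.

- **Seating:** the key stopped about 21.8 mm into the recess as the push rose to about 30 N. In the last pictures the collar looks flush with the knob. The paddle lies within 1–2 mm and about 2° of where a fully seated key should be, which is as fine as the pictures can tell.
- **Pointer:** the side camera gives 78° and the top camera 70°. They differ by the same 8° or so as at the start. The mean, about 74° (1.30 rad), is the middle of the green arc (63–86°), and both readings fall inside it.
- **Bystanders:** the dish and the cap shifted no more than 0.5 px in both views, and the tin in the top view only, all within image noise.
- **Robot:** the arm stood clear with no contact force before I handed in.

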